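Work a press-fit bearing cover loose with a wedge

TASK

Take the orange-handled wedge from its stand and work its blade into the sloped pry slots at the left and right of the metal drive housing, changing sides, until the blue press-fit cover has risen at least 7 mm on both sides; it must come up evenly, so never let one side get more than 6 mm ahead of the other. Raise the cover with the wedge only, not with the fingers, then put the wedge back in its stand, and leave the things around undisturbed.

Things in the scene. Friction and masses are not known exactly. Their poses are not given: they have to be found in the camera images.
- wedge: Opening wedge, loose, 90 g, 126 mm long. Origin: middle of the blade's tip; +z runs up through the handle (starts upright in the stand, tip down), x along the blade's width, y across its thickness. Polished steel blade (friction about 0.15), 22 mm wide, 2 mm thick at the tip, growing evenly on both faces to 14 mm at z=40 mm, then 14 mm thick to z=58. Both broad faces are alike.
- stand: White block, fixed, 58 (x) x 62 (y) x 60 (z) mm on a grey foot 70 x 74 x 6 mm; origin at the centre of its underside. An upright slot 31 (x) by 21 (y) mm goes through its middle; the blade hangs in it, collar on the block's top, so the wedge's origin is 2 mm above the stand's when put away. Wedge x lies along stand x, either way round.
- housing: Metal drive housing, fixed, hollow, 88 (x) x 116 (y) x 50 (z) mm, dark motor stub on its +x side; origin at the centre of its underside, z up. A pry slot, 36 mm wide along x, open above and outside, is in the middle of its +y (left) and of its -y (right) rim. Free inside down to z=8 mm. Two steel dowels at x=+-26, y=0 reach up to z=62 mm.
- slot_left (a point): Middle of the left (+y) slot's gap under the cover's edge; housing (0, 44.8, 42.2) mm; axes as housing. The slot's dark floor is a flat ramp falling inward at 36.5 degrees to the horizontal, from y=57, z=49 outside through y=46, z=41 under the edge, ending 6 mm further in the hollow. Gap between ramp and home cover edge: 3.5 mm, square to the ramp.
- slot_right (a point): The same, mirrored, for the right (-y) slot; housing (0, -44.8, 42.2) mm. In either slot the blade lies flat on the ramp when the wedge leans 45 degrees from vertical, handle up and outward; pushed inward along the ramp it lifts that edge of the cover about 0.5 mm per mm, beginning once its tip is about 5 mm past the edge.
- cover: Blue press-fit cover, 72 (x) x 90 (y) x 6 mm with a low round boss, in the housing's top between the slots, guided by the dowels; slot-side edges rounded (radius 3 mm). Origin: point cover_left; z square to the cover. Friction of about 5 N holds each side; one side moves while the other stays, and stays where left; 14 mm at most. Each side may start up to 1 mm up.
- cover_left (a point): Axis of the rounded left (+y) edge of the cover, mid length. With that side home it is at (0, 42, 46) mm in the housing's frame; the rise of the left side is its height above that.
- cover_right (a point): The same for the right (-y) edge; home at (0, -42, 46) mm in the housing's frame.
- slide_box: Bystander: blue plastic slide box, 89 x 99 x 32 mm, origin at the centre of its underside.
- tape_2: Bystander: small black roll of tape lying flat, 55 x 53 x 19 mm, origin at the centre of its underside.
- beaker: Bystander: small glass beaker, 54 mm across, 70 mm tall, origin at the centre of its underside.
- rack_orange: Bystander: orange tube rack, 78 x 144 x 42 mm, origin at the centre of its underside.
- wedge_grip (a point): Middle of the wedge's orange handle, at z=96 mm of the wedge. The handle is 26 (x) by 20 (y) mm, from z=62 to 126; grip it across its 20 mm (y). Below it a black collar 36 (x) by 34 (y) mm, z=58 to 62.

How it is judged (in metres and radians):
On the way, in this order (a step that is already met when the one before it is completed fails the run):
1. one side of the cover raised more than 2.5 mm by the wedge while the other is still lower than that (contact force between wedge and cover above 0.5 N and ((z of cover_left in the frame of housing above 0.0485 m and z of cover_right in the frame of housing below 0.0485 m) or (z of cover_right in the frame of housing above 0.0485 m and z of cover_left in the frame of housing below 0.0485 m))), for 0.1 s.
2. the other side raised more than 2.5 mm by the wedge too (contact force between wedge and cover above 0.5 N and z of each of cover_left, cover_right in the frame of housing above 0.0485 m), for 0.1 s.
3. both sides raised more than 7 mm by the wedge (contact force between wedge and cover above 0.5 N and z of each of cover_left, cover_right in the frame of housing above 0.053 m), for 0.1 s.
At the end, for the whole second after the job is handed in: Both sides of the cover stand at least 7 mm above home, and the wedge is back in its stand, blade down in the slot with its collar down on the block (tip less than 8 mm above the worktop, within 15 mm of the stand's centre, leaning less than 14 degrees) and at rest (z of each of cover_left, cover_right in the frame of housing above 0.053 m and horizontal distance between wedge and stand below 0.015 m and height (world z) of wedge below 0.008 m and angle between wedge's own z axis and vertical below 0.25 rad and linear speed of wedge below 0.02 m/s); the robot touches nothing.
It fails at once if one side of the cover more than 6 mm ahead of the other (cover tilted more than 0.073 rad to the housing) (angle between the z axis of cover and the z axis of housing, either way round above 0.073 rad).
It fails at once if the cover handled with the fingers (contact force between the fingers and cover above 2 N).
It fails at once if a bystander (slide box, tape, beaker or orange rack) moved more than 30 mm (distance of any of slide_box, tape_2, beaker, rack_orange from where it was at the start of the episode above 0.03 m).
It also fails if it takes over 67 s, if anything falls off the work surface, if the arm or the gripper's body presses on something with over 40 N, if the wrist force passes 120 N, or if a joint passes its speed limit or range.

ROBOT

A 6-joint arm with a two-finger parallel gripper is mounted at the origin on a cart in front of the work surface, level with it; the furniture and walls round the work are solid. World frame = base frame: x ahead of the robot, y to its left, z up, the work surface at z = 0. Lengths are in m, angles in degrees, forces in N, time in s.
With the tool pointing down it reaches from about 0.3 to 0.75 m from the base axis. Payload 8.5 kg.
Tool frame: the origin (TCP) lies on the centre line of the jaws, within the pads' length; the fingertips stand 25 mm ahead of it and the grasp point (between the pads) lies 6 mm ahead of it; z points along the fingers, y is the line along which they close (so a half turn about z gives the same grasp; the last joint's range is limited). The gripper opens to 85 mm and grips with 20 to 120 N. Pads are 22 mm wide; open, the fingers measure 114 mm over their backs; the gripper's body (76 mm by 85 mm) begins 54 mm behind the grasp point. The pads swing forward as they close: fully open they stand 13 mm farther back than shut.
Start: joints at [61.69, 21.807, 74.336, -0, 83.858, -12.336], TCP at [0.151, 0.529, 0.236] pointing down, gripper open.
Joint ranges: [-178.18, 178.18], [-50.72, 133.34], [12.68, 142.11], [-81.47, 261.47], [9.98, 163.14], [-165.26, 165.26]. Speed limits (degrees/s): [136.94, 136.94, 180, 180, 180, 180].

INTERFACE

Orientations are given as a 3x3 rotation matrix whose columns are the frame's x, y, z axes.
In Python, from rig import telemetry, optics, env gives the robot as it stands.
- The arm moves only by the tool send_rows, never from a script. Its argument "deltas" is a list that holds one entry, the list of rows, each a list of 7 numbers: the shift along the tool's x, y, z in m, then the turn, a rotation vector about the tool's x, y, z in rad, then the opening, from -1 (shut) to 1 (fully open), so that 0 is half open. In form: [[[x, y, z, ax, ay, az, grip], ...]]. A call has 1 to 12 rows; each row shifts and turns the commanded pose from where the row before left it, along the tool's axes as they then stand; what a row does not reach is not made up. A row lasts 1/8 s, in which the tool goes at most 62.5 mm and 10.7 degrees, less where a joint would pass 70% of its speed; a pose out of reach is approached as far as the arm can. A call is refused whole if a number of a shift passes 0.0625 or a number of a turn 0.188, either way. A call with a gripper value outside its range is refused whole. The fingers move at their own pace and stop on an object; "squeeze" is the grip in N (left out, the last holds). Time passes only in rows, so rows that do not move let the fingers close. It gives the time, the measured TCP pose, the force, the opening and the grip force at its end, in the units of the state.
- telemetry.observe(): the state, without advancing time (a new reading comes with each control period).
- optics.get_image(name): name is "scene" or "top" or "wrist"; returns a dict with "image" (400x640x3 uint8, red, green, blue), "range_z" (400x640 float32, m along the optical axis (not along the pixel's ray), 0 where there is no reading), "K" (3x3 intrinsics, pixels), "rvec" (rotation vector, rad) and "tvec" (3), from world to camera coordinates, as OpenCV has them; the wrist camera has in their place "hand_eye" (4x4, takes a point from camera to tool coordinates, whose origin is the TCP and whose axes are the flange's). Camera axes: x right, y down, z forward; pixel columns grow to the right and rows downward; lengths in m; the calibration is good to about 2 mm. A picture is of the moment at which its call begins: read the wrist's pose just before it.
- env.close_job(): hands the job in; it is judged then, once.
The state is a dict: "time_s": time; "q": joint angles; "qvel": joint speeds; "joint_efforts": joint torques, N m; "position": TCP position; "tool_rot": TCP orientation; "ft_force": force on the tool from outside, world axes, zero at the start; "wrist_torque": the same for the moment, N m; "grip_width": finger opening in m; "gripper_force": force on a finger pad.
Only numpy, scipy, OpenCV 4.12 (cv2) and the standard library are available. Lean on these libraries where they do the work, as an engineer would, in place of code of your own. Each camera call takes 0.05 s, during which the arm holds its last target. There are 200 camera calls.

## Working session

There is one attempt and no reset: what is moved stays moved. The work goes in short steps, Python scripts to look and compute and a tool call to move; the robot and the scene stay as the last step left them, time stands still between calls to the robot, and variables do not carry over. Pictures are saved under pics/ and viewed, at most 10 in all, crops included, and the job is handed in when it is done.

Besides the shell and the picture viewer there is one more tool, called after "Emit:" as name(argument=value, ...) on one line, values as JSON. send_rows: Moves the arm, as the interface text tells. Its arguments: {"type":"object","properties":{"deltas":{"type":"array"},"squeeze":{"type":"number"}},"required":["deltas"]}

```bash
ls; mkdir -p pics
cat > h.py <<'E'
import numpy as np, cv2
from rig import telemetry, optics, env
def cam(n):
    s=telemetry.observe(); d=optics.get_image(n)
    if 'hand_eye' in d:
        T=np.eye(4);T[:3,:3]=np.array(s['tool_rot']);T[:3,3]=s['position']
        M=T@np.array(d['hand_eye'])
    else:
        R=cv2.Rodrigues(np.array(d['rvec'],float))[0];M=np.eye(4);M[:3,:3]=R.T;M[:3,3]=-R.T@np.array(d['tvec']).ravel()
    d['M']=M
    z=d['range_z'];v,u=np.mgrid[:z.shape[0],:z.shape[1]];K=np.array(d['K'])
    P=np.stack([(u-K[0,2])/K[0,0]*z,(v-K[1,2])/K[1,1]*z,z],-1)
    d['W']=P@M[:3,:3].T+M[:3,3]; d['W'][z==0]=np.nan
    return d
def save(n,im): cv2.imwrite('pics/'+n,cv2.cvtColor(im,cv2.COLOR_RGB2BGR))
E
python3 - <<'E'
from h import *
for n in('scene','top'):
    d=cam(n);save(n+'0.png',d['image']);np.savez('/tmp/'+n,W=d['W'],im=d['image'],K=d['K'],M=d['M']);print(n,d['M'].round(3).tolist())
print(telemetry.observe())
E
```

```text
pics
scene [[0.893, -0.225, 0.39, 0.204], [-0.45, -0.474, 0.756, -0.905], [0.015, -0.851, -0.525, 0.583], [0.0, 0.0, 0.0, 1.0]]
top [[0.004, -0.995, 0.104, 0.452], [-1.0, -0.006, -0.015, -0.16], [0.015, -0.104, -0.994, 1.015], [0.0, 0.0, 0.0, 1.0]]
{'time_s': 0.1, 'q': array([ 6.16913205e+01,  2.18385113e+01,  7.43771231e+01, -4.18965743e-04,
        8.38587642e+01, -1.23381485e+01]), 'qvel': array([-0.02034116, -0.07531904, -0.12028559, -0.07722927, -0.01090874,
       -0.05450648]), 'joint_efforts': array([ 3.20028943e-03, -4.49222803e+01, -2.31654239e+01, -1.65492656e-04,
        3.69880072e-03,  2.60371650e-06]), 'position': array([0.1512368 , 0.5285459 , 0.23547992]), 'tool_rot': array([[-9.61403472e-01,  2.75141768e-01, -6.09375274e-04],
       [ 2.75142310e-01,  9.61402826e-01, -1.14665326e-03],
       [ 2.70362904e-04, -1.27006135e-03, -9.99999157e-01]]), 'ft_force': array([0.44850639, 0.1128897 , 0.20139628]), 'wrist_torque': array([ 0.01595093,  0.05398247, -0.02657935]), 'gripper_force': 0.0, 'grip_width': 0.08521930245206774}
```

View pics/top0.png

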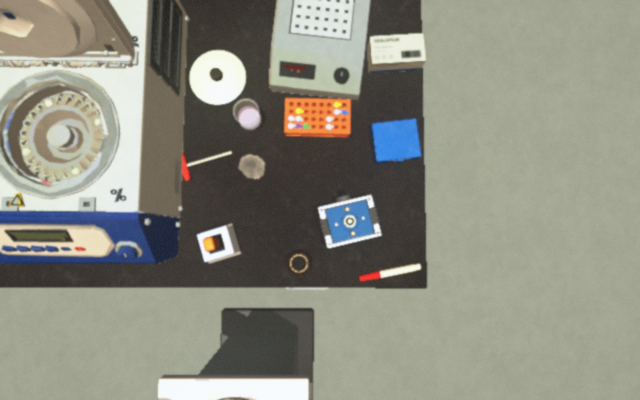

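View pics/scene0.png

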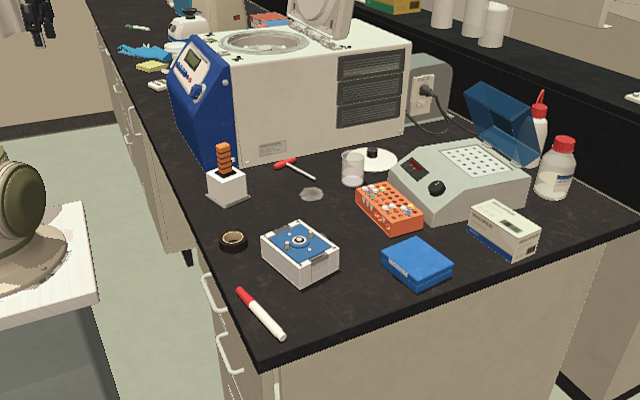

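The top view shows the stand at about (220,243), the handle top at (210,243), the housing at (350,221) with its stub at (343,196), tape at (298,263) and the pen at (390,272). The scene view shows the wedge upright, right beside the centrifuge's front.

Run:
```python
from h import *
f=np.load('/tmp/top.npz');W=f['W'];im=f['im']
def reg(u0,u1,v0,v1,z0,z1):
    w=W[v0:v1,u0:u1].reshape(-1,3);m=(w[:,2]>z0)&(w[:,2]<z1);w=w[m]
    r=cv2.minAreaRect((w[:,:2]*1000).astype(np.float32));print(len(w),np.median(w[:,2]).round(4),[np.round(x,1) for x in r],w.min(0).round(3),w.max(0).round(3))
reg(190,250,215,270,.05,.07)
reg(190,250,215,270,.11,.14)
reg(310,390,185,255,.044,.07)
reg(310,390,185,255,.03,.07)
reg(280,318,250,278,.01,.07)
print(W[195:252:6,312:390:6,2].round(3))
print('centrifuge',np.nanmax(W[225:262,150:190],axis=(0)).round(3)[::4].tolist())
im=cv2.resize(im[180:290,180:440],None,fx=3,fy=3,interpolation=cv2.INTER_CUBIC);save('topc.png',im)
```

```text
661 0.0609 [array([435.6,  34.3]), array([58. , 63.1]), np.float64(17.3)] [ 0.4   -0.004  0.051] [0.472 0.072 0.069]
160 0.1277 [array([435.7,  33.9]), array([25.8, 20.2]), np.float64(15.2)] [0.422 0.022 0.111] [0.449 0.046 0.132]
2166 0.0505 [array([ 488.1, -242.9]), array([ 97.2, 121.2]), np.float64(13.6)] [ 0.429 -0.31   0.044] [ 0.539 -0.179  0.064]
2368 0.0503 [array([ 495.7, -241.1]), array([112.9, 121.2]), np.float64(13.6)] [ 0.429 -0.31   0.03 ] [ 0.551 -0.179  0.064]
294 0.0189 [array([ 394.3, -136.8]), array([51.7, 51.2]), np.float64(90.0)] [ 0.369 -0.163  0.01 ] [ 0.42  -0.111  0.025]
[[ 0.001  0.002 -0.       nan  0.003  0.032  0.033 -0.001  0.    -0.001
  -0.    -0.001 -0.001]
 [ 0.002  0.004  0.004 -0.     0.033  0.044  0.051  0.051  0.055  0.036
   0.049  0.004 -0.   ]
 [-0.    -0.002  0.05   0.049  0.048  0.052  0.05   0.052  0.049  0.05
   0.046  0.001  0.001]
 [ 0.002 -0.     0.049  0.051  0.048  0.051    nan  0.053  0.05   0.049
   0.044 -0.001 -0.   ]
 [ 0.001 -0.002  0.046  0.049  0.05   0.051  0.058  0.056  0.048  0.048
   0.044  0.001  0.   ]
 [-0.003  0.003  0.045  0.05   0.052  0.052  0.055  0.052  0.052  0.048
   0.035  0.048 -0.001]
 [-0.001  0.002  0.048  0.048  0.049  0.053  0.053  0.049  0.049  0.052
   0.053  0.053  0.   ]
 [ 0.002 -0.002  0.016  0.006  0.051  0.052  0.047  0.053  0.034  0.049
   0.05  -0.001  0.001]
 [ 0.001  0.001  0.004  0.052  0.048  0.054  0.049  0.     0.002 -0.002
   0.001  0.004  0.003]
 [-0.002  0.002 -0.003 -0.     0.001 -0.001  0.    -0.001  0.     0.004
   0.004  0.002 -0.001]]
centrifuge [[0.47, 0.129, 0.202], [0.471, 0.123, 0.184], [0.471, 0.122, 0.16], [0.472, 0.122, 0.138], [0.472, 0.152, 0.112], [0.473, 0.143, 0.087], [0.474, 0.135, 0.06], [0.474, 0.127, 0.051], [0.475, 0.12, 0.004], [0.475, 0.111, 0.005]]
```

View pics/topc.png

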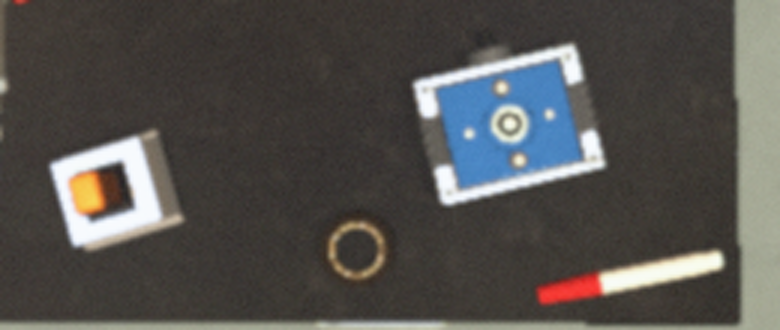

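The crop shows the housing's slots at (436,140) (left) and (580,110) (right) with the stub at (490,48). The stand's opening is round the handle at (90,195), yawed about 16°.

```bash
cat > plan.py <<'E'
from h import *
from scipy.spatial.transform import Rotation as Ro
import sys
def Rt(yaw,lean=0,axis_yaw=None):
    "tool down, tool y at yaw deg; then leaned about world horizontal axis"
    y=np.deg2rad(yaw);Y=np.array([np.cos(y),np.sin(y),0]);Z=np.array([0,0,-1.]);R=np.stack([np.cross(Y,Z),Y,Z],1)
    if lean: 
        a=np.deg2rad(axis_yaw);R=Ro.from_rotvec(np.deg2rad(lean)*np.array([np.cos(a),np.sin(a),0])).as_matrix()@R
    return R
def rows(p,R,wps,g):
    "wps: list of (pos,R,n). prints rounded rows; returns final commanded"
    out=[];p=np.array(p,float);R=np.array(R)
    for q,Q,n in wps:
        q=np.array(q);p0=p.copy();R0=R.copy();rv=Ro.from_matrix(R0.T@Q).as_rotvec()
        for i in range(1,n+1):
            pt=p0+(q-p0)*i/n;Rn=R0@Ro.from_rotvec(rv*i/n).as_matrix()
            d=np.round(R.T@(pt-p),4);r=np.round(Ro.from_matrix(R.T@Rn).as_rotvec(),4)
            assert abs(d).max()<=.0625 and abs(r).max()<=.188,(d,r)
            out.append([*d.tolist(),*r.tolist(),g]);p=p+R@d;R=R@Ro.from_rotvec(r).as_matrix()
    for k in range(0,len(out),12): print(str(out[k:k+12]).replace(' ','').replace('-0.0,','0,').replace('0.0,','0,'))
    return p,R
def cur():
    s=telemetry.observe();return np.array(s['position']),np.array(s['tool_rot'])
E
python3 - <<'E'
from plan import *
f=np.load('/tmp/scene.npz')['W'].reshape(-1,3)
m=(f[:,0]>.36)&(f[:,0]<.62)&(f[:,1]>.05)&(f[:,1]<.3)&(f[:,2]>.09)&(f[:,2]<.3)
w=f[m];m=np.hypot(w[:,0]-.4356,w[:,1]-.034)>.04;w=w[m]
for x in np.arange(.36,.6,.03):
    k=w[(w[:,0]>x)&(w[:,0]<x+.03)]
    if len(k):print(x,len(k),np.percentile(k,2,axis=0).round(3),k[:,2].max())
p,R=cur()
rows(p,R,[([.32,.08,.27],Rt(-20),10),([.425,.034,.27],Rt(-73.5),6)],.2)
E
```

```text
0.39 1137 [0.4   0.117 0.093] 0.21252223616279836
0.42000000000000004 1321 [0.421 0.116 0.095] 0.23127542125627482
0.45000000000000007 1551 [0.451 0.114 0.096] 0.259606796374281
0.4800000000000001 1317 [0.48  0.115 0.096] 0.2659535863983071
0.5100000000000001 1307 [0.511 0.116 0.095] 0.2667133372252281
0.5400000000000001 1140 [0.541 0.115 0.095] 0.2667123947339224
0.5700000000000002 1039 [0.571 0.115 0.095] 0.26587051830549835
[[-0.0286,-0.0385,-0.0034,-0.0001,0.0001,0.1641,0.2],[-0.0344,-0.0333,-0.0034,-0.0001,0.0001,0.1641,0.2],[-0.0395,-0.0272,-0.0035,-0.0002,0.0001,0.1641,0.2],[-0.0433,-0.0204,-0.0034,-0.0001,0,0.1641,0.2],[-0.0462,-0.0131,-0.0034,-0.0001,0.0001,0.1642,0.2],[-0.0476,-0.0053,-0.0035,-0.0001,0.0001,0.1641,0.2],[-0.0478,0.0025,-0.0034,-0.0001,0.0001,0.1641,0.2],[-0.0468,0.0103,-0.0035,-0.0002,0.0001,0.1641,0.2],[-0.0445,0.0178,-0.0034,-0.0001,0.0001,0.1641,0.2],[-0.041,0.0249,-0.0035,-0.0001,0,0.1641,0.2],[-0.0012,0.0191,0,0,0,0.1556,0.2],[0.0017,0.019,0,0,0,0.1557,0.2]]
[[0.0047,0.0185,0,0,0,0.1556,0.2],[0.0075,0.0176,0,0,0,0.1556,0.2],[0.0101,0.0162,0,0,0,0.1556,0.2],[0.0125,0.0144,0,0,0,0.1557,0.2]]
```

Emit:
send_rows(deltas=[[[-0.0286,-0.0385,-0.0034,0,0,0.1641,0.2],[-0.0344,-0.0333,-0.0034,0,0,0.1641,0.2],[-0.0395,-0.0272,-0.0035,0,0,0.1641,0.2],[-0.0433,-0.0204,-0.0034,0,0,0.1641,0.2],[-0.0462,-0.0131,-0.0034,0,0,0.1642,0.2],[-0.0476,-0.0053,-0.0035,0,0,0.1641,0.2],[-0.0478,0.0025,-0.0034,0,0,0.1641,0.2],[-0.0468,0.0103,-0.0035,0,0,0.1641,0.2],[-0.0445,0.0178,-0.0034,0,0,0.1641,0.2],[-0.041,0.0249,-0.0035,0,0,0.1641,0.2],[-0.0012,0.0191,0,0,0,0.1556,0.2],[0.0017,0.019,0,0,0,0.1557,0.2]]])

```text
time_s: 1.6
position: [0.3556, 0.064, 0.2703]
tool_rot: [[0.619, 0.786, -0.0], [0.786, -0.619, 0.0], [-0.0, -0.0, -1.0]]
ft_force: [0.2, 0.8, -0.3]
grip_width: 0.0513
gripper_force: 0.0
```

Emit:
send_rows(deltas=[[[0.0047,0.0185,0,0,0,0.1556,0.2],[0.0075,0.0176,0,0,0,0.1556,0.2],[0.0101,0.0162,0,0,0,0.1556,0.2],[0.0125,0.0144,0,0,0,0.1557,0.2],[0,0,0,0,0,0,0.2]]])

```text
time_s: 2.22
position: [0.4254, 0.0339, 0.2699]
tool_rot: [[0.959, 0.285, -0.001], [0.285, -0.959, 0.0], [-0.001, -0.001, -1.0]]
ft_force: [0.2, -0.2, -0.4]
grip_width: 0.0512
gripper_force: 0.0
```

```bash
cat > rect.py <<'E'
from plan import *
def rect(W,c,r,z0,z1):
    w=W.reshape(-1,3);m=(w[:,2]>z0)&(w[:,2]<z1)&(np.hypot(w[:,0]-c[0],w[:,1]-c[1])<r);w=w[m]
    q=cv2.minAreaRect((w[:,:2]*1000).astype(np.float32));print(len(w),np.median(w[:,2]).round(4),[np.round(x,1) for x in q])
E
python3 - <<'E'
from rect import *
p,R=cur();print(p,R.round(3).tolist(),telemetry.observe()['q'].round(1))
d=cam('wrist');save('w1.png',d['image'])
print(d['hand_eye'].round(3).tolist())
rect(d['W'],(.435,.034),.06,.054,.066)
rect(d['W'],(.435,.034),.04,.117,.135)
E
```

```text
[0.42542369 0.03388527 0.26992848] [[0.959, 0.285, -0.001], [0.285, -0.959, 0.0], [-0.001, -0.001, -1.0]] [-11.4   7.8  88.3   0.   84.   62. ]
[[0.0, -0.96, -0.281, 0.071], [1.0, 0.0, -0.0, -0.001], [0.001, -0.281, 0.96, -0.138], [0.0, 0.0, 0.0, 1.0]]
1938 0.0602 [array([434.5,  35.3]), array([58.1, 61.6]), np.float64(17.6)]
557 0.1274 [array([435.4,  34.7]), array([25.5, 19.4]), np.float64(16.4)]
```

Run:
```python
from rect import *
p,R=cur()
rows(p,R,[([.4352,.035,.15],Rt(-73.2),4),([.4352,.035,.106],Rt(-73.2),2)],.2)
```

```text
[[0.0026,0.0006,0.03,-0.0001,0.0003,-0.0006,0.2],[0.0026,0.0006,0.03,-0.0002,0.0003,-0.0006,0.2],[0.0025,0.0005,0.03,-0.0001,0.0002,-0.0006,0.2],[0.0026,0.0006,0.03,-0.0002,0.0003,-0.0006,0.2],[0,0,0.022,0,0,0,0.2],[0,0,0.022,0,0,0,0.2]]
```

Emit:
send_rows(deltas=[[[0.0026,0.0006,0.03,0,0,0,0.2],[0.0026,0.0006,0.03,0,0,0,0.2],[0.0025,0.0005,0.03,0,0,0,0.2],[0.0026,0.0006,0.03,0,0,0,0.2],[0,0,0.022,0,0,0,0.2],[0,0,0.022,0,0,0,0.2],[0,0,0,0,0,0,-1],[0,0,0,0,0,0,-1],[0,0,0,0,0,0,-1],[0,0,0,0,0,0,-1]]], squeeze=80)

```text
time_s: 3.52
position: [0.4359, 0.0349, 0.1072]
tool_rot: [[0.959, 0.284, 0.001], [0.284, -0.959, -0.0], [0.001, 0.001, -1.0]]
ft_force: [-0.5, 0.7, 6.0]
grip_width: 0.0187
gripper_force: 79.2
```

Run:
```python
from rect import *
p,R=cur()
rows(p,R,[([.4355,.035,.20],Rt(-73.2),3),([.455,-.107,.25],Rt(-76.4),4),([.455,-.107,.25],Rt(-76.4),2)],-1)
```

```text
[[-0.0001,0,-0.0309,0.0002,-0.0004,-0.0017,-1],[-0.0001,-0.0001,-0.031,0.0002,-0.0005,-0.0016,-1],[0,-0.0001,-0.0309,0.0002,-0.0004,-0.0017,-1],[-0.0056,0.0354,-0.0125,0,0,0.014,-1],[-0.0051,0.0355,-0.0125,0,0,0.0139,-1],[-0.0046,0.0355,-0.0125,0,0,0.014,-1],[-0.0042,0.0356,-0.0125,0,0,0.014,-1],[0,0,0,0,0,0,-1],[0,0,0,0,0,0,-1]]
```

Emit:
send_rows(deltas=[[[0,0,-0.0309,0,0,-0.0017,-1],[0,0,-0.031,0,0,-0.0016,-1],[0,0,-0.0309,0,0,-0.0017,-1],[-0.0056,0.0354,-0.0125,0,0,0.014,-1],[-0.0051,0.0355,-0.0125,0,0,0.0139,-1],[-0.0046,0.0355,-0.0125,0,0,0.014,-1],[-0.0042,0.0356,-0.0125,0,0,0.014,-1],[0,0,0,0,0,0,-1],[0,0,0,0,0,0,-1]]])

```text
time_s: 4.65
position: [0.4546, -0.1065, 0.2489]
tool_rot: [[0.972, 0.235, -0.001], [0.235, -0.972, 0.001], [-0.001, -0.001, -1.0]]
ft_force: [0.1, 0.9, -1.3]
grip_width: 0.0188
gripper_force: 78.5
```

Run:
```python
from rect import *
p,R=cur();print(p,R.round(3).tolist())
d=cam('wrist');np.savez('/tmp/w2',**{k:d[k] for k in('W','image','K','M')})
rect(d['W'],(.487,-.243),.09,.03,.054)
rect(d['W'],(.487,-.243),.09,.045,.054)
save('w2.png',d['image'])
```

```text
[ 0.45457571 -0.10653203  0.2489117 ] [[0.972, 0.235, -0.001], [0.235, -0.972, 0.001], [-0.001, -0.001, -1.0]]
7678 0.0495 [array([ 495.5, -240.1]), array([113.1, 121.8]), np.float64(13.9)]
6592 0.0497 [array([ 482.7, -243.1]), array([ 87.1, 121.5]), np.float64(13.7)]
```

View pics/w2.png

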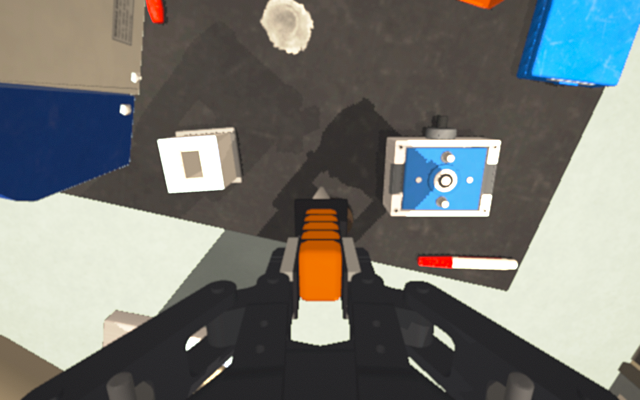

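The wrist view shows the housing at (388–500, 138–216): boss at about (445,180), dowels about (449,157) and (444,203). The empty stand is at (192,164), and the wedge tip at (321,188), not slipped.

Run:
```python
from rect import *
f=np.load('/tmp/w2.npz');im=f['image']
save('w2c.png',cv2.resize(im[125:225,375:515],None,fx=5.7,fy=5.7,interpolation=cv2.INTER_CUBIC))
```

```text
(no output)
```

View pics/w2c.png

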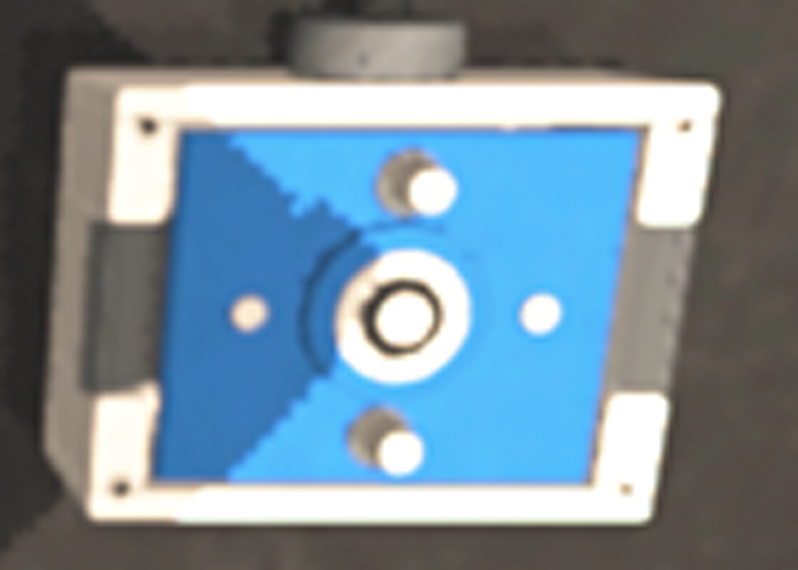

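The crop shows the rim corners at (122,88), (720,88), (650,522), (90,520), screws at (148,126), (685,126), (626,488), (120,487), and dowel tops at (432,190) and (400,452).

```bash
cat >> rect.py <<'E'
def ray(f,u,v,z):
    K=f['K'];M=f['M'];d=M[:3,:3]@np.array([(u-K[0,2])/K[0,0],(v-K[1,2])/K[1,1],1]);o=M[:3,3]
    return o+d*(z-o[2])/d[2]
E
python3 - <<'E'
from rect import *
f=np.load('/tmp/w2.npz')
def g(L,z,n):
    P=np.array([ray(f,374.5+x/5.7+.09,124.5+y/5.7+.09,z) for x,y in L])*1000
    print(n,'c',P.mean(0).round(1)[:2])
    if len(P)==4:
        for a,b in((0,1),(3,2),(3,0),(2,1)): v=P[b]-P[a];print(np.hypot(*v[:2]).round(1),np.degrees(np.arctan2(v[1],v[0])).round(1))
    else: v=P[0]-P[1];print(np.hypot(*v[:2]).round(1),np.degrees(np.arctan2(v[1],v[0])).round(1))
g([(122,88),(720,88),(650,522),(90,520)],.05,'rim')
g([(148,126),(685,126),(626,488),(120,487)],.05,'screw')
g([(432,190),(400,452)],.062,'dowel')
# cover height profile along housing y
W=f['W'].reshape(-1,3);c=np.array([.483,-.2435]);a=np.radians(13.6);ex=np.array([np.cos(a),np.sin(a)]);ey=np.array([-ex[1],ex[0]])
hx=(W[:,:2]-c)@ex;hy=(W[:,:2]-c)@ey
for y in range(-62,62,5):
    k=(abs(hx)<.016)&(hy>y/1000)&(hy<(y+5)/1000)&(W[:,2]>.02);print(y+2.5,k.sum(),(W[k,2].mean()*1000).round(1),end=' | ')
tip=ray(f,321,188,.1437);print('tip',tip)
E
```

```text
rim c [ 483.2 -244. ]
115.3 -76.4
116.2 -76.6
88.3 13.4
88.7 13.9
screw c [ 483.2 -243.9]
104.2 -76.4
104.3 -76.5
73.8 13.4
74.0 13.5
dowel c [ 483.4 -243.3]
51.9 13.6
-59.5 32 47.9 | -54.5 163 47.1 | -49.5 139 43.8 | -44.5 42 49.3 | -39.5 118 49.9 | -34.5 121 49.8 | -29.5 116 50.0 | -24.5 125 49.8 | -19.5 99 49.9 | -14.5 98 52.6 | -9.5 113 53.8 | -4.5 115 54.7 | 0.5 123 55.0 | 5.5 130 54.4 | 10.5 131 53.5 | 15.5 141 51.9 | 20.5 128 49.8 | 25.5 114 49.6 | 30.5 122 49.8 | 35.5 119 49.5 | 40.5 120 49.4 | 45.5 157 43.9 | 50.5 93 44.0 | 55.5 112 45.9 | 60.5 144 39.7 | tip [ 0.46336939 -0.10439518  0.1437    ]
```

```bash
cat >> rect.py <<'E'
C=np.array([.4832,-.2438,0]);YAW=13.5;L=.1052
a=np.radians(YAW);HR=np.array([[np.cos(a),-np.sin(a),0],[np.sin(a),np.cos(a),0],[0,0,1]])
def Q(side,lean=44): return Rt(YAW-90,-side*lean,YAW)
def tcp(tip,R): return C+HR@np.array(tip)-L*R[:,2]   # tip in housing frame, m
def tip(): p,R=cur(); return HR.T@(p+L*R[:,2]-C)*1000
def ramp(side,s,n):  # s mm inward along ramp from under edge, n mm above ramp
    y=46-.804*s-.595*n; z=41-.595*s+.804*n
    return np.array([0,side*y,z])/1000
E
python3 - <<'E'
from rect import *
p,R=cur();q=Q(1);print(tip(),ramp(1,-8,5))
rows(p,R,[(tcp((0,.085,.085),q),q,6),(tcp(ramp(1,-8,5),q),q,4),(tcp(ramp(1,-8,5),q),q,2)],-1)
E
```

```text
[  4.2220969  140.53162625 143.70436539] [0.       0.049457 0.04978 ]
[[-0.0007,-0.0029,0.0147,-0.1281,0,0.0004,-1],[-0.0007,-0.0048,0.0142,-0.1281,-0.0001,0.0004,-1],[-0.0007,-0.0066,0.0135,-0.1282,0,0.0004,-1],[-0.0007,-0.0082,0.0125,-0.1281,-0.0001,0.0004,-1],[-0.0007,-0.0098,0.0114,-0.1281,0,0.0004,-1],[-0.0007,-0.0111,0.0101,-0.1281,-0.0001,0.0003,-1],[0,0.0003,0.0125,0,0,0,-1],[0,0.0002,0.0125,0,0,0,-1],[0,0.0003,0.0125,0,0,0,-1],[0,0.0003,0.0125,0,0,0,-1],[0,0,0,0,0,0,-1],[0,0,0,0,0,0,-1]]
```

Emit:
send_rows(deltas=[[[-0.0007,-0.0029,0.0147,-0.1281,0,0.0004,-1],[-0.0007,-0.0048,0.0142,-0.1281,0,0.0004,-1],[-0.0007,-0.0066,0.0135,-0.1282,0,0.0004,-1],[-0.0007,-0.0082,0.0125,-0.1281,0,0.0004,-1],[-0.0007,-0.0098,0.0114,-0.1281,0,0.0004,-1],[-0.0007,-0.0111,0.0101,-0.1281,0,0.0003,-1],[0,0,0,0,0,0,-1],[0,0,0,0,0,0,-1]]])

```text
time_s: 5.7
position: [0.4472, -0.0907, 0.1615]
tool_rot: [[0.972, 0.167, 0.163], [0.234, -0.7, -0.674], [0.001, 0.694, -0.72]]
ft_force: [-0.2, -1.3, -1.2]
grip_width: 0.0191
gripper_force: 78.8
```

Run:
```python
from rect import *
s=telemetry.observe();p,R=cur();q=Q(1);print(s['q'].round(1),tip().round(2),s['ft_force'].round(2),s['grip_width'])
print(np.degrees(Ro.from_matrix(R.T@q).as_rotvec()).round(2))
d=cam('wrist');np.savez('/tmp/w3',**{k:d[k] for k in('W','image','K','M')});save('w3.png',d['image'])
rows(p,R,[(tcp(ramp(1,-8,5),q),q,4)],-1)
```

```text
[ -5.4  19.4 107.6 -56.2  52.2 107. ] [ 0.85 84.26 85.76] [-0.22 -1.28 -1.16] 0.019074471610980723
[-0.07 -0.06 -0.04]
[[-0.0002,0,0.0125,-0.0003,-0.0003,-0.0002,-1],[-0.0002,0,0.0125,-0.0003,-0.0002,-0.0002,-1],[-0.0002,0,0.0125,-0.0003,-0.0003,-0.0002,-1],[-0.0002,0,0.0126,-0.0003,-0.0002,-0.0002,-1]]
```

View pics/w3.png

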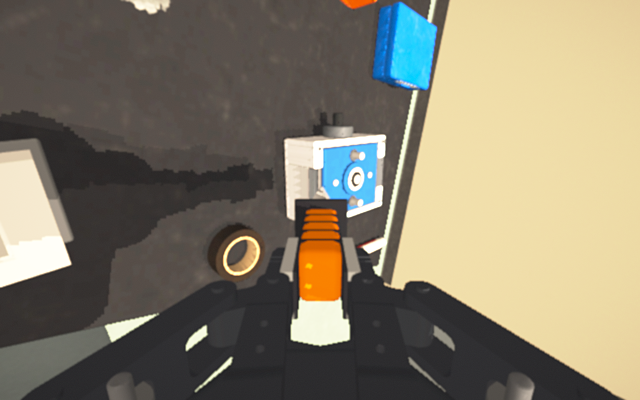

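Emit:
send_rows(deltas=[[[-0.0002,0,0.0125,0,0,0,-1],[-0.0002,0,0.0125,0,0,0,-1],[-0.0002,0,0.0125,0,0,0,-1],[-0.0002,0,0.0126,0,0,0,-1],[0,0,0,0,0,0,-1],[0,-0.001,0.0002,0,0,0,-1],[0,-0.001,0.0002,0,0,0,-1],[0,-0.001,0.0002,0,0,0,-1],[0,0,0,0,0,0,-1]]])

```text
time_s: 6.88
position: [0.4538, -0.1232, 0.1225]
tool_rot: [[0.972, 0.167, 0.163], [0.233, -0.699, -0.676], [0.001, 0.695, -0.719]]
ft_force: [0.4, 0.7, -0.9]
grip_width: 0.0191
gripper_force: 78.8
```

```bash
cat > st.py <<'E'
from rect import *
s=telemetry.observe();t=tip();sd=np.sign(t[1]);y=abs(t[1])-46;z=t[2]-41
print('t',s['time_s'],'tip',t.round(2),'s',round(-.804*y-.595*z,2),'n',round(-.595*y+.804*z,2),'F_h',(HR.T@s['ft_force']).round(1),'T',s['wrist_torque'].round(2),'g',round(s['grip_width'],4),'q',s['q'].round(0))
E
python3 st.py
```

```text
t 6.875 tip [-0.44 50.97 46.85] s -7.48 n 1.75 F_h [ 0.5  0.6 -0.9] T [ 0.42  0.15 -0.06] g 0.0191 q [-10.  24. 110. -63.  46. 113.]
```

Emit:
send_rows(deltas=[[[0,-0.0007,0.0001,0,0,0,-1],[0,-0.0007,0.0001,0,0,0,-1],[0,0,0,0,0,0,-1]]])

```text
time_s: 7.25
position: [0.4536, -0.1226, 0.1213]
tool_rot: [[0.973, 0.167, 0.162], [0.233, -0.699, -0.676], [0.001, 0.695, -0.719]]
ft_force: [-0.2, 0.5, -0.8]
grip_width: 0.0188
gripper_force: 78.7
```

```bash
python3 st.py
```

```text
t 7.25 tip [-0.5  51.68 45.68] s -7.35 n 0.38 F_h [-0.1  0.5 -0.8] T [0.47 0.08 0.07] g 0.0188 q [-10.  24. 110. -63.  46. 113.]
```

Emit:
send_rows(deltas=[[[0,-0.0007,0.0001,0,0,0,-1],[0,-0.0007,0.0001,0,0,0,-1],[0,0,0,0,0,0,-1]]])

```text
time_s: 7.62
position: [0.4536, -0.122, 0.1207]
tool_rot: [[0.973, 0.166, 0.163], [0.233, -0.698, -0.677], [0.001, 0.696, -0.718]]
ft_force: [-0.1, -2.2, 3.9]
grip_width: 0.0189
gripper_force: 79.0
```

```bash
python3 st.py
```

```text
t 7.625 tip [-0.33 52.07 45.18] s -7.37 n -0.25 F_h [-0.6 -2.1  3.9] T [-0.95 -0.11 -0.14] g 0.0189 q [-10.  24. 110. -63.  46. 113.]
```

Emit:
send_rows(deltas=[[[0,0.0004,0.002,0,0,0,-1],[0,0.0003,0.002,0,0,0,-1],[0,0.0003,0.002,0,0,0,-1],[0,0.0003,0.002,0,0,0,-1],[0,0.0003,0.002,0,0,0,-1],[0,0,0,0,0,0,-1]]])

```text
time_s: 8.38
position: [0.4556, -0.1301, 0.1144]
tool_rot: [[0.973, 0.166, 0.163], [0.233, -0.699, -0.677], [0.001, 0.696, -0.718]]
ft_force: [0.8, -5.8, 3.8]
grip_width: 0.0185
gripper_force: 78.8
```

```bash
python3 st.py
```

```text
t 8.375 tip [-0.24 43.8  38.83] s 3.06 n -0.44 F_h [-0.6 -5.8  3.8] T [-1.34 -0.36  0.12] g 0.0185 q [-11.  25. 110. -64.  45. 114.]
```

Emit:
send_rows(deltas=[[[0,0.0004,0.002,0,0,0,-1],[0,0.0004,0.002,0,0,0,-1],[0,0,0,0,0,0,-1]]])

```text
time_s: 8.75
position: [0.4563, -0.1332, 0.112]
tool_rot: [[0.973, 0.167, 0.163], [0.233, -0.699, -0.676], [0.001, 0.696, -0.718]]
ft_force: [1.0, -3.9, 3.8]
grip_width: 0.0184
gripper_force: 79.0
```

```bash
python3 st.py
```

```text
t 8.75 tip [-0.29 40.63 36.45] s 7.02 n -0.47 F_h [ 0.  -4.   3.8] T [-1.36 -0.37  0.07] g 0.0184 q [-11.  25. 110. -65.  44. 114.]
```

Emit:
send_rows(deltas=[[[0,0.0003,0.002,0,0,0,-1],[0,0.0003,0.002,0,0,0,-1],[0,0,0,0,0,0,-1]]])

```text
time_s: 9.12
position: [0.4572, -0.1356, 0.1102]
tool_rot: [[0.972, 0.166, 0.164], [0.234, -0.699, -0.676], [0.002, 0.696, -0.718]]
ft_force: [-1.3, 4.7, 13.5]
grip_width: 0.0185
gripper_force: 81.0
```

```bash
cat > prof.py <<'E'
from rect import *
def prof(ns=('top','scene','wrist'),k=3):
    for n in ns:
        A=[]
        for i in range(k):
            d=cam(n);W=d['W'].reshape(-1,3);A.append(W[np.isfinite(W).all(1)])
        W=np.concatenate(A);h=(W-C)@HR*1000
        m=(abs(h[:,1])<39)&(abs(h[:,1])>16)&(abs(h[:,0])<31)&(h[:,2]>46)&(h[:,2]<67)&(np.hypot(abs(h[:,0])-26,h[:,1])>8)
        H=h[m]
        A=np.c_[H[:,1],np.ones(len(H))];w=np.ones(len(H),bool)
        for _ in range(4):
            c=np.linalg.lstsq(A[w],H[w,2],rcond=None)[0];w=abs(H[:,2]-A@c)<3
        r=(abs(h[:,0])>37)&(abs(h[:,0])<42)&(abs(h[:,1])<52)&(h[:,2]>46)&(h[:,2]<54)
        print(n,w.sum(),'L %.2f R %.2f'%(c[1]+42*c[0]-49,c[1]-42*c[0]-49),'rim',r.sum(),h[r,2].mean().round(2))
if __name__=='__main__': prof()
E
python3 st.py; python3 prof.py
```

```text
t 9.125 tip [ 0.15 38.04 34.67] s 10.17 n -0.36 F_h [-0.2  4.9 13.5] T [-1.21 -0.27  0.03] g 0.0185 q [-12.  25. 111. -66.  44. 115.]
top 1740 L 2.43 R 1.59 rim 575 50.27
scene 1654 L 0.68 R -0.06 rim 529 48.65
wrist 4761 L 1.53 R 0.62 rim 1785 49.39
```

Emit:
send_rows(deltas=[[[0,0.0003,0.002,0,0,0,-1],[0,0.0003,0.002,0,0,0,-1],[0,0.0003,0.002,0,0,0,-1],[0,0,0,0,0,0,-1]]])

```text
time_s: 10.07
position: [0.4585, -0.1403, 0.1066]
tool_rot: [[0.972, 0.166, 0.165], [0.234, -0.698, -0.676], [0.003, 0.696, -0.718]]
ft_force: [-0.6, 5.0, 14.7]
grip_width: 0.0187
gripper_force: 81.0
```

```bash
python3 st.py; python3 prof.py
```

```text
t 10.075 tip [ 0.43 33.21 31.12] s 16.16 n -0.33 F_h [ 0.6  5.  14.7] T [-1.18 -0.31  0.04] g 0.0187 q [-12.  26. 111. -66.  43. 115.]
top 1734 L 5.17 R 1.61 rim 584 50.32
scene 1705 L 3.53 R 0.08 rim 498 48.81
wrist 4824 L 4.29 R 0.63 rim 1752 49.48
```

Run:
```python
from rect import *
p,R=cur();q=Q(1);r=Q(-1);v=Q(1,0)
rows(p,R,[(tcp(ramp(1,-14,1),q),q,5),(tcp((0,.05,.10),q),q,2),(tcp((0,0,.12),v),v,5),(tcp((0,-.085,.085),r),r,6),(tcp(ramp(-1,-8,4),r),r,4)],-1)
```

```text
[[0,-0.0007,-0.006,0.0004,-0.0005,-0.0003,-1],[0,-0.0007,-0.006,0.0004,-0.0005,-0.0003,-1],[-0.0001,-0.0006,-0.006,0.0004,-0.0005,-0.0003,-1],[0,-0.0007,-0.006,0.0004,-0.0006,-0.0002,-1],[0,-0.0007,-0.006,0.0004,-0.0005,-0.0003,-1],[0,0.0197,-0.0156,0,0,0,-1],[0,0.0197,-0.0156,0,0,0,-1],[0,0.0246,0.01,0.1536,0,0,-1],[0,0.0258,0.0061,0.1536,0,0,-1],[0,0.0265,0.002,0.1536,0,0,-1],[0,0.0264,-0.002,0.1536,0,0,-1],[0,0.0259,-0.006,0.1535,0,0,-1]]
[[0,0.0263,0.0108,0.128,0,0,-1],[0,0.0275,0.0073,0.128,0,0,-1],[0,0.0282,0.0037,0.128,0,0,-1],[0,0.0285,0.0001,0.128,0,0,-1],[0,0.0282,-0.0035,0.128,0,0,-1],[0,0.0276,-0.0072,0.128,0,0,-1],[0,0,0.0126,0,0,0,-1],[0,-0.0001,0.0125,0,0,0,-1],[0,0,0.0126,0,0,0,-1],[0,-0.0001,0.0125,0,0,0,-1]]
```

Emit:
send_rows(deltas=[[[0,-0.0007,-0.006,0.0004,-0.0005,-0.0003,-1],[0,-0.0007,-0.006,0.0004,-0.0005,-0.0003,-1],[-0.0001,-0.0006,-0.006,0.0004,-0.0005,-0.0003,-1],[0,-0.0007,-0.006,0.0004,-0.0006,-0.0002,-1],[0,-0.0007,-0.006,0.0004,-0.0005,-0.0003,-1],[0,0.0197,-0.0156,0,0,0,-1],[0,0.0197,-0.0156,0,0,0,-1],[0,0.0246,0.01,0.1536,0,0,-1],[0,0.0258,0.0061,0.1536,0,0,-1],[0,0.0265,0.002,0.1536,0,0,-1],[0,0.0264,-0.002,0.1536,0,0,-1],[0,0.0259,-0.006,0.1535,0,0,-1]]])

```text
time_s: 12.02
position: [0.4798, -0.237, 0.2242]
tool_rot: [[0.974, 0.228, 0.001], [0.228, -0.973, -0.031], [-0.006, 0.03, -1.0]]
ft_force: [0.4, 0.1, -2.1]
grip_width: 0.0184
gripper_force: 78.9
```

Emit:
send_rows(deltas=[[[0,0.0263,0.0108,0.128,0,0,-1],[0,0.0275,0.0073,0.128,0,0,-1],[0,0.0282,0.0037,0.128,0,0,-1],[0,0.0285,0.0001,0.128,0,0,-1],[0,0.0282,-0.0035,0.128,0,0,-1],[0,0.0276,-0.0072,0.128,0,0,-1],[0,0,0,0,0,0,-1],[0,0,0,0,0,0,-1]]])

```text
time_s: 13.02
position: [0.5157, -0.393, 0.1652]
tool_rot: [[0.974, 0.164, -0.157], [0.227, -0.726, 0.649], [-0.008, -0.668, -0.744]]
ft_force: [0.4, 0.3, 0.3]
grip_width: 0.0189
gripper_force: 79.0
```

```bash
python3 st.py
python3 - <<'E'
from rect import *
p,R=cur();r=Q(-1);print(np.degrees(Ro.from_matrix(R.T@r).as_rotvec()).round(2))
d=cam('wrist');save('w4.png',d['image'])
rows(p,R,[(tcp(ramp(-1,-8,4),r),r,4)],-1)
E
python3 -c "
from prof import *
prof(('top','scene'),1)"
```

```text
t 13.025 tip [ -3.36 -82.38  86.87] s -56.54 n 15.24 F_h [0.4 0.2 0.3] T [-0.36 -0.11 -0.01] g 0.0189 q [-54.  53.  37.  19. 128.  30.]
[ 2.11  0.07 -0.61]
[[0.0008,0.0013,0.0125,0.0092,0.0003,-0.0026,-1],[0.0009,0.0014,0.0124,0.0092,0.0003,-0.0027,-1],[0.0008,0.0015,0.0125,0.0092,0.0004,-0.0026,-1],[0.0008,0.0016,0.0124,0.0092,0.0003,-0.0027,-1]]
top 0 L -49.00 R -49.00 rim 0 nan
scene 576 L 3.72 R 0.04 rim 139 48.73prof.py:14: RuntimeWarning: Mean of empty slice.
  print(n,w.sum(),'L %.2f R %.2f'%(c[1]+42*c[0]-49,c[1]-42*c[0]-49),'rim',r.sum(),h[r,2].mean().round(2))
  ret = ret.dtype.type(ret / rcount)
```

View pics/w4.png

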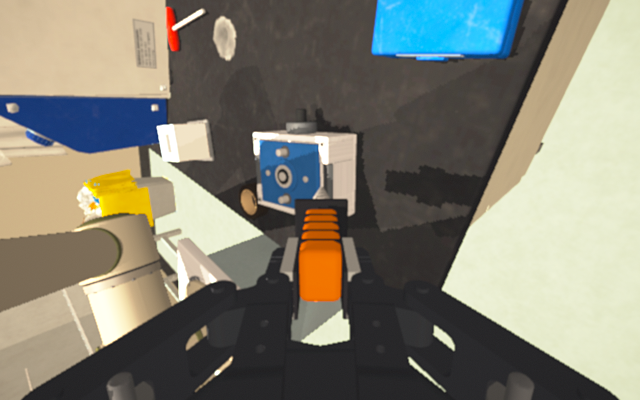

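Emit:
send_rows(deltas=[[[0.0008,0.0013,0.0125,0.0092,0.0003,-0.0026,-1],[0.0009,0.0014,0.0124,0.0092,0.0003,-0.0027,-1],[0.0008,0.0015,0.0125,0.0092,0.0004,-0.0026,-1],[0.0008,0.0016,0.0124,0.0092,0.0003,-0.0027,-1],[0,0,0,0,0,0,-1],[0,0,0,0,0,0,-1]]])

```text
time_s: 13.92
position: [0.5116, -0.3646, 0.125]
tool_rot: [[0.973, 0.167, -0.162], [0.233, -0.7, 0.675], [-0.001, -0.694, -0.72]]
ft_force: [0.6, 0.5, -0.8]
grip_width: 0.0185
gripper_force: 78.9
```

```bash
python3 st.py; python3 -c "
from rect import *
p,R=cur();print(np.degrees(Ro.from_matrix(R.T@Q(-1)).as_rotvec()).round(2))"
```

```text
t 13.925 tip [ -0.59 -51.05  49.26] s -8.98 n 3.64 F_h [ 0.7  0.4 -0.8] T [-0.43 -0.1   0.02] g 0.0185 q [-53.  53.  45.  19. 122.  28.]
[ 0.04 -0.01 -0.07]
```

Now lower square to the ramp: right side direction (0, +0.99, +0.165) per mm.

Emit:
send_rows(deltas=[[[0,0.0008,0.0001,0,0,0,-1],[0,0.0008,0.0001,0,0,0,-1],[0,0.0008,0.0001,0,0,0,-1],[0,0,0,0,0,0,-1]]])

```text
time_s: 14.42
position: [0.5118, -0.3658, 0.1229]
tool_rot: [[0.973, 0.167, -0.162], [0.233, -0.7, 0.676], [-0.001, -0.695, -0.719]]
ft_force: [-0.4, 1.4, -0.2]
grip_width: 0.0186
gripper_force: 79.0
```

```bash
python3 st.py
```

```text
t 14.425 tip [ -0.68 -52.22  47.24] s -8.71 n 1.32 F_h [-0.1  1.4 -0.2] T [-0.21 -0.04 -0.03] g 0.0186 q [-53.  53.  45.  19. 122.  28.]
```

Emit:
send_rows(deltas=[[[0,0.0008,0.0001,0,0,0,-1],[0,0.0006,0.0001,0,0,0,-1],[0,0,0,0,0,0,-1]]])

```text
time_s: 14.8
position: [0.512, -0.3663, 0.1224]
tool_rot: [[0.972, 0.167, -0.163], [0.233, -0.699, 0.676], [-0.001, -0.696, -0.718]]
ft_force: [-0.5, 2.8, 5.6]
grip_width: 0.0187
gripper_force: 79.4
```

```bash
python3 st.py
```

```text
t 14.8 tip [ -0.67 -52.62  46.78] s -8.76 n 0.7 F_h [0.2 2.9 5.6] T [1.15 0.27 0.04] g 0.0187 q [-53.  53.  45.  19. 122.  28.]
```

Emit:
send_rows(deltas=[[[0,-0.0003,0.002,0,0,0,-1],[0,-0.0003,0.002,0,0,0,-1],[0,-0.0003,0.002,0,0,0,-1],[0,-0.0003,0.002,0,0,0,-1],[0,-0.0003,0.002,0,0,0,-1],[0,-0.0003,0.002,0,0,0,-1],[0,0,0,0,0,0,-1]]])

```text
time_s: 15.68
position: [0.5097, -0.3566, 0.1149]
tool_rot: [[0.972, 0.167, -0.163], [0.233, -0.698, 0.677], [-0.001, -0.696, -0.718]]
ft_force: [-1.1, 3.7, 4.3]
grip_width: 0.0185
gripper_force: 79.2
```

```bash
python3 st.py
```

```text
t 15.675 tip [ -0.67 -42.66  39.35] s 3.67 n 0.66 F_h [-0.2  3.9  4.3] T [ 1.31  0.29 -0.01] g 0.0185 q [-53.  52.  47.  19. 120.  28.]
```

Emit:
send_rows(deltas=[[[0,-0.0003,0.002,0,0,0,-1],[0,-0.0003,0.002,0,0,0,-1],[0,-0.0003,0.002,0,0,0,-1],[0,-0.0003,0.002,0,0,0,-1],[0,-0.0003,0.002,0,0,0,-1],[0,-0.0003,0.002,0,0,0,-1],[0,0,0,0,0,0,-1]]])

```text
time_s: 16.55
position: [0.5081, -0.3504, 0.1107]
tool_rot: [[0.973, 0.17, -0.157], [0.231, -0.704, 0.671], [0.003, -0.689, -0.724]]
ft_force: [3.0, -11.0, 21.8]
grip_width: 0.0185
gripper_force: 82.8
```

```bash
python3 st.py; python3 -c "
from prof import *
prof(('wrist','scene'),2)"
```

```text
t 16.55 tip [ -0.24 -36.89  34.52] s 11.18 n 0.21 F_h [  0.3 -11.3  21.8] T [ 1.5   0.36 -0.06] g 0.0185 q [-52.  52.  49.  19. 118.  27.]
wrist 3552 L 5.03 R 3.12 rim 1082 50.18
scene 1017 L 3.62 R 2.23 rim 265 48.85
```

Emit:
send_rows(deltas=[[[0,0,0,0,0,0,-1],[0,0,0,0,0,0,-1]]])

```text
time_s: 17.0
position: [0.508, -0.3498, 0.1101]
tool_rot: [[0.973, 0.169, -0.158], [0.232, -0.703, 0.672], [0.003, -0.691, -0.723]]
ft_force: [3.3, -9.3, 20.2]
grip_width: 0.0183
gripper_force: 82.3
```

```bash
python3 st.py; python3 -c "
from rect import *
p,R=cur();print(np.degrees(Ro.from_matrix(R.T@Q(-1)).as_rotvec()).round(2))"
```

```text
t 17.0 tip [ -0.3  -36.23  34.07] s 11.98 n 0.24 F_h [ 1.1 -9.9 20.2] T [1.6  0.35 0.01] g 0.0183 q [-52.  52.  49.  19. 118.  27.]
[ 0.31 -0.19  0.03]
```

Emit:
send_rows(deltas=[[[0,-0.0003,0.002,0,0,0,-1],[0,-0.0003,0.002,0,0,0,-1],[0,-0.0003,0.002,0,0,0,-1],[0,0,0,0,0,0,-1],[0,0,0,0,0,0,-1],[0,0,0,0,0,0,-1]]])

```text
time_s: 17.75
position: [0.5069, -0.3449, 0.1061]
tool_rot: [[0.973, 0.169, -0.158], [0.232, -0.703, 0.673], [0.002, -0.691, -0.723]]
ft_force: [2.7, -8.8, 17.3]
grip_width: 0.0187
gripper_force: 81.8
```

```bash
python3 st.py; python3 -c "
from prof import *
prof(('wrist','scene'),2)"
```

```text
t 17.75 tip [ -0.26 -31.12  30.08] s 18.46 n 0.07 F_h [ 0.6 -9.2 17.3] T [ 1.51  0.34 -0.03] g 0.0187 q [-52.  52.  51.  19. 118.  27.]
wrist 3558 L 5.00 R 6.97 rim 1041 50.19
scene 978 L 3.47 R 5.74 rim 230 49.0
```

Emit:
send_rows(deltas=[[[0,-0.0003,0.002,0,0,0,-1],[0,-0.0003,0.002,0,0,0,-1],[0,0,0,0,0,0,-1],[0,0,0,0,0,0,-1]]])

```text
time_s: 18.45
position: [0.5061, -0.3417, 0.1035]
tool_rot: [[0.973, 0.169, -0.159], [0.232, -0.702, 0.673], [0.002, -0.692, -0.722]]
ft_force: [2.6, -6.8, 17.9]
grip_width: 0.0185
gripper_force: 81.6
```

```bash
python3 st.py; python3 -c "
from prof import *
prof(('wrist','scene'),2)"
```

```text
t 18.45 tip [ -0.26 -27.76  27.53] s 22.68 n 0.02 F_h [ 0.9 -7.2 17.9] T [ 1.54  0.34 -0.01] g 0.0185 q [-52.  51.  51.  19. 117.  27.]
wrist 3542 L 5.04 R 9.12 rim 1027 50.21
scene 935 L 3.42 R 7.76 rim 213 48.91
```

Run:
```python
from rect import *
p,R=cur();q=Q(1);r=Q(-1);v=Q(1,0)
rows(p,R,[(tcp(ramp(-1,-15,1.5),r),r,6),(tcp((0,-.05,.10),r),r,2),(tcp((0,0,.12),v),v,6),(tcp((0,.085,.085),q),q,7)],-1)
```

```text
[[0.0001,0.0009,-0.0062,0.0007,-0.0004,0.0001,-1],[0.0001,0.0009,-0.0063,0.0007,-0.0005,0,-1],[0.0001,0.0009,-0.0062,0.0006,-0.0004,0.0001,-1],[0.0001,0.0009,-0.0063,0.0007,-0.0005,0,-1],[0.0001,0.0008,-0.0062,0.0007,-0.0004,0.0001,-1],[0.0001,0.0009,-0.0063,0.0007,-0.0005,0,-1],[0,-0.0195,-0.0151,0,0,0,-1],[0,-0.0196,-0.0151,0,0,0,-1],[0,-0.0205,0.0083,-0.128,0,0,-1],[0,-0.0214,0.0057,-0.128,0,0,-1],[0,-0.0219,0.0028,-0.128,0,0,-1],[0,-0.0221,0.0001,-0.128,0,0,-1]]
[[0,-0.0219,-0.0028,-0.128,0,0,-1],[0,-0.0214,-0.0056,-0.1279,0,0,-1],[0,-0.0226,0.0092,-0.1097,0,0,-1],[0,-0.0235,0.0067,-0.1097,0,0,-1],[0,-0.024,0.0041,-0.1097,0,0,-1],[0,-0.0244,0.0014,-0.1098,0,0,-1],[0,-0.0243,-0.0012,-0.1097,0,0,-1],[0,-0.0241,-0.0039,-0.1097,0,0,-1],[0,-0.0235,-0.0066,-0.1097,0,0,-1]]
```

Emit:
send_rows(deltas=[[[0.0001,0.0009,-0.0062,0.0007,-0.0004,0,-1],[0.0001,0.0009,-0.0063,0.0007,-0.0005,0,-1],[0.0001,0.0009,-0.0062,0.0006,-0.0004,0,-1],[0.0001,0.0009,-0.0063,0.0007,-0.0005,0,-1],[0.0001,0.0008,-0.0062,0.0007,-0.0004,0,-1],[0.0001,0.0009,-0.0063,0.0007,-0.0005,0,-1],[0,-0.0195,-0.0151,0,0,0,-1],[0,-0.0196,-0.0151,0,0,0,-1],[0,-0.0205,0.0083,-0.128,0,0,-1],[0,-0.0214,0.0057,-0.128,0,0,-1],[0,-0.0219,0.0028,-0.128,0,0,-1],[0,-0.0221,0.0001,-0.128,0,0,-1]]])

```text
time_s: 20.15
position: [0.4928, -0.2827, 0.2084]
tool_rot: [[0.972, 0.226, -0.059], [0.234, -0.942, 0.242], [-0.001, -0.249, -0.969]]
ft_force: [0.5, 0.1, -0.6]
grip_width: 0.0185
gripper_force: 79.2
```

Emit:
send_rows(deltas=[[[0,-0.0219,-0.0028,-0.128,0,0,-1],[0,-0.0214,-0.0056,-0.1279,0,0,-1],[0,-0.0226,0.0092,-0.1097,0,0,-1],[0,-0.0235,0.0067,-0.1097,0,0,-1],[0,-0.024,0.0041,-0.1097,0,0,-1],[0,-0.0244,0.0014,-0.1098,0,0,-1],[0,-0.0243,-0.0012,-0.1097,0,0,-1],[0,-0.0241,-0.0039,-0.1097,0,0,-1],[0,-0.0235,-0.0066,-0.1097,0,0,-1],[0,0,0,0,0,0,-1],[0,0,0,0,0,0,-1]]])

```text
time_s: 21.52
position: [0.4468, -0.0892, 0.1603]
tool_rot: [[0.972, 0.169, 0.162], [0.234, -0.702, -0.672], [-0.0, 0.692, -0.722]]
ft_force: [-0.3, -0.4, 0.4]
grip_width: 0.0187
gripper_force: 79.4
```

```bash
python3 st.py
python3 - <<'E'
from rect import *
p,R=cur();q=Q(1);print(np.degrees(Ro.from_matrix(R.T@q).as_rotvec()).round(2))
rows(p,R,[(tcp(ramp(1,-8,2.5),q),q,4)],-1)
from prof import prof
prof(('wrist','scene'),1)
E
```

```text
t 21.525 tip [ 0.74 86.09 84.29] s -57.99 n 10.95 F_h [-0.4 -0.4  0.4] T [ 0.44  0.12 -0.02] g 0.0187 q [ -5.  19. 108. -56.  52. 107.]
[-0.23 -0.04  0.05]
[[-0.0002,-0.0001,0.0127,-0.001,-0.0002,0.0002,-1],[-0.0001,-0.0001,0.0126,-0.001,-0.0002,0.0002,-1],[-0.0002,-0.0001,0.0127,-0.001,-0.0001,0.0002,-1],[-0.0002,-0.0001,0.0127,-0.001,-0.0002,0.0002,-1]]
wrist 1379 L 4.44 R 8.59 rim 310 49.49
scene 502 L 3.39 R 7.98 rim 111 48.83
```

Emit:
send_rows(deltas=[[[-0.0002,0,0.0127,-0.001,0,0,-1],[-0.0001,0,0.0126,-0.001,0,0,-1],[-0.0002,0,0.0127,-0.001,0,0,-1],[-0.0002,0,0.0127,-0.001,0,0,-1],[0,0,0,0,0,0,-1],[0,-0.001,0.0002,0,0,0,-1],[0,-0.001,0.0002,0,0,0,-1],[0,0,0,0,0,0,-1]]])

```text
time_s: 22.62
position: [0.4531, -0.1221, 0.1213]
tool_rot: [[0.972, 0.17, 0.162], [0.235, -0.698, -0.676], [-0.003, 0.695, -0.719]]
ft_force: [0.1, -0.8, 1.5]
grip_width: 0.0186
gripper_force: 79.4
```

```bash
python3 st.py
```

```text
t 22.625 tip [-0.9  52.25 45.73] s -7.84 n 0.08 F_h [-0.1 -0.8  1.5] T [-0.18  0.07 -0.08] g 0.0186 q [-10.  24. 110. -63.  46. 113.]
```

Emit:
send_rows(deltas=[[[0,0,0.002,0,0,0,-1],[0,0.0003,0.002,0,0,0,-1],[0,0.0003,0.002,0,0,0,-1],[0,0.0003,0.002,0,0,0,-1],[0,0.0003,0.002,0,0,0,-1],[0,0.0003,0.002,0,0,0,-1],[0,0.0003,0.002,0,0,0,-1],[0,0.0003,0.002,0,0,0,-1],[0,0.0003,0.002,0,0,0,-1],[0,0.0003,0.002,0,0,0,-1],[0,0.0003,0.002,0,0,0,-1],[0,0,0,0,0,0,-1]]])

```text
time_s: 24.12
position: [0.4573, -0.1396, 0.1074]
tool_rot: [[0.972, 0.17, 0.161], [0.234, -0.698, -0.676], [-0.003, 0.695, -0.719]]
ft_force: [1.8, -5.9, 2.7]
grip_width: 0.0185
gripper_force: 79.2
```

```bash
python3 st.py
```

```text
t 24.125 tip [-0.98 34.26 31.76] s 14.94 n -0.44 F_h [ 0.4 -6.1  2.7] T [-1.33 -0.38  0.06] g 0.0185 q [-12.  26. 111. -66.  43. 115.]
```

Right where cover contact should begin. Push on 10 mm.

Emit:
send_rows(deltas=[[[0,0.0003,0.002,0,0,0,-1],[0,0.0003,0.002,0,0,0,-1],[0,0.0003,0.002,0,0,0,-1],[0,0.0003,0.002,0,0,0,-1],[0,0.0003,0.002,0,0,0,-1],[0,0,0,0,0,0,-1],[0,0,0,0,0,0,-1]]])

```text
time_s: 25.0
position: [0.4595, -0.1467, 0.1019]
tool_rot: [[0.972, 0.17, 0.163], [0.235, -0.698, -0.676], [-0.001, 0.696, -0.718]]
ft_force: [-1.2, 4.6, 12.6]
grip_width: 0.0189
gripper_force: 81.4
```

```bash
python3 st.py; python3 -c "
from prof import *
prof(('wrist','scene','top'),2)"
```

```text
t 25.0 tip [-0.33 26.79 26.31] s 24.19 n -0.38 F_h [-0.1  4.7 12.6] T [-1.13 -0.4   0.02] g 0.0189 q [-13.  26. 111. -67.  42. 116.]
wrist 3891 L 8.02 R 8.63 rim 839 49.55
scene 1090 L 7.12 R 8.01 rim 186 48.82
top 1198 L 8.67 R 9.56 rim 388 50.4
```

Emit:
send_rows(deltas=[[[0,0.0003,0.002,0,0,0,-1],[0,0,0.001,0,0,0,-1],[0,0,0,0,0,0,-1],[0,0,0,0,0,0,-1]]])

```text
time_s: 25.8
position: [0.4601, -0.149, 0.1001]
tool_rot: [[0.972, 0.17, 0.163], [0.235, -0.698, -0.677], [-0.001, 0.696, -0.718]]
ft_force: [-1.6, 4.8, 14.3]
grip_width: 0.0184
gripper_force: 81.4
```

```bash
python3 st.py; python3 -c "
from prof import *
prof(('wrist','scene','top'),1)
p,R=cur();q=Q(1);v=Rt(-73.2)
S=np.array([.4352,.035])
rows(p,R,[(tcp(ramp(1,-15,1.5),q),q,6),(tcp((0,.07,.12),q),q,3),([.445,-.06,.23],v,6),([*S,.215],v,4),([*S,.2],v,1)],-1)"
```

```text
t 25.8 tip [-0.29 24.38 24.55] s 27.17 n -0.36 F_h [-0.5  5.  14.3] T [-1.34 -0.37  0.01] g 0.0184 q [-13.  27. 111. -68.  42. 116.]
wrist 1961 L 9.41 R 8.64 rim 430 49.55
scene 546 L 8.16 R 8.08 rim 93 48.62
top 610 L 10.19 R 9.35 rim 196 50.29
[[0.0001,-0.0008,-0.007,0.0003,-0.0001,0.0004,-1],[0,-0.0008,-0.007,0.0003,-0.0001,0.0004,-1],[0.0001,-0.0008,-0.007,0.0003,-0.0001,0.0003,-1],[0.0001,-0.0008,-0.0069,0.0003,-0.0001,0.0004,-1],[0,-0.0009,-0.007,0.0003,-0.0001,0.0004,-1],[0.0001,-0.0008,-0.007,0.0002,-0.0001,0.0004,-1],[0,0.0129,-0.0195,0,0,0,-1],[0,0.0129,-0.0195,0,0,0,-1],[0,0.0128,-0.0195,0,0,0,-1],[0.001,-0.0014,-0.0093,0.128,0.0037,-0.0091,-1],[0.001,-0.0025,-0.009,0.1279,0.0037,-0.0092,-1],[0.001,-0.0036,-0.0086,0.128,0.0037,-0.0091,-1]]
[[0.0012,-0.0047,-0.0081,0.1279,0.0037,-0.0091,-1],[0.0012,-0.0057,-0.0074,0.128,0.0036,-0.0091,-1],[0.0013,-0.0066,-0.0066,0.128,0.0037,-0.0092,-1],[0.0045,-0.0234,0.0037,0,0,0,-1],[0.0045,-0.0235,0.0038,0,0,0,-1],[0.0046,-0.0234,0.0037,0,0,0,-1],[0.0045,-0.0235,0.0038,0,0,0,-1],[0,0,0.015,0,0,0,-1]]
```

Emit:
send_rows(deltas=[[[0.0001,-0.0008,-0.007,0.0003,0,0.0004,-1],[0,-0.0008,-0.007,0.0003,0,0.0004,-1],[0.0001,-0.0008,-0.007,0.0003,0,0.0003,-1],[0.0001,-0.0008,-0.0069,0.0003,0,0.0004,-1],[0,-0.0009,-0.007,0.0003,0,0.0004,-1],[0.0001,-0.0008,-0.007,0.0002,0,0.0004,-1],[0,0.0129,-0.0195,0,0,0,-1],[0,0.0129,-0.0195,0,0,0,-1],[0,0.0128,-0.0195,0,0,0,-1],[0.001,-0.0014,-0.0093,0.128,0.0037,-0.0091,-1],[0.001,-0.0025,-0.009,0.1279,0.0037,-0.0092,-1],[0.001,-0.0036,-0.0086,0.128,0.0037,-0.0091,-1]]])

```text
time_s: 27.45
position: [0.4467, -0.081, 0.2117]
tool_rot: [[0.965, 0.247, 0.091], [0.263, -0.897, -0.355], [-0.006, 0.367, -0.93]]
ft_force: [0.3, 0.1, -1.4]
grip_width: 0.0184
gripper_force: 79.3
```

Emit:
send_rows(deltas=[[[0.0012,-0.0047,-0.0081,0.1279,0.0037,-0.0091,-1],[0.0012,-0.0057,-0.0074,0.128,0.0036,-0.0091,-1],[0.0013,-0.0066,-0.0066,0.128,0.0037,-0.0092,-1],[0.0045,-0.0234,0.0037,0,0,0,-1],[0.0045,-0.0235,0.0038,0,0,0,-1],[0.0046,-0.0234,0.0037,0,0,0,-1],[0.0045,-0.0235,0.0038,0,0,0,-1],[0,0,0,0,0,0,-1],[0,0,0,0,0,0,-1]]])

```text
time_s: 28.58
position: [0.4349, 0.0348, 0.2141]
tool_rot: [[0.957, 0.289, -0.002], [0.289, -0.957, 0.002], [-0.001, -0.002, -1.0]]
ft_force: [-0.3, 0.4, -1.1]
grip_width: 0.0187
gripper_force: 79.4
```

Run:
```python
from prof import *
prof(('scene','top'),2)
p,R=cur();v=Rt(-73.2);print(p,R.round(3).tolist(),telemetry.observe()['q'].round(0))
d=cam('wrist');save('w5.png',d['image'])
rows(p,R,[([.4352,.035,.19],v,2),([.4352,.035,.112],v,5)],-1)
```

```text
scene 1093 L 8.50 R 7.92 rim 185 48.7
top 1192 L 10.17 R 9.63 rim 377 50.25
[0.43499221 0.03431843 0.21422529] [[0.958, 0.288, -0.002], [0.288, -0.958, 0.002], [-0.001, -0.002, -1.0]] [-11.  12.  93.   0.  75.  62.]
[[0.0002,-0.0003,0.0121,-0.001,0.0006,-0.0007,-1],[0.0002,-0.0003,0.0121,-0.001,0.0005,-0.0007,-1],[0,0,0.0156,0,0,0,-1],[0,0,0.0156,0,0,0,-1],[0,0,0.0156,0,0,0,-1],[0,0,0.0156,0,0,0,-1],[0,0,0.0156,0,0,0,-1]]
```

View pics/w5.png

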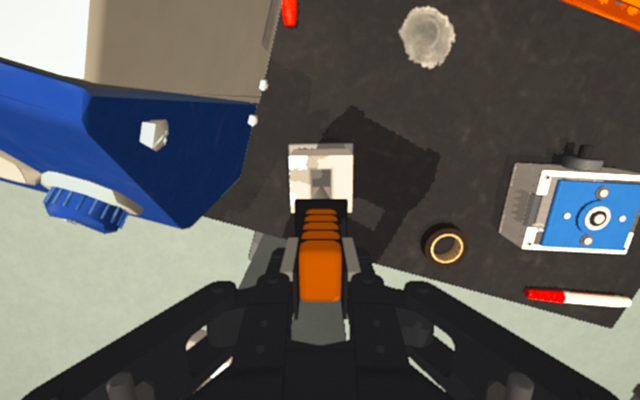

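The picture shows the blade tip at (321,180) over the stand's slot, the cover up and the tape undisturbed. Now I insert it.

Emit:
send_rows(deltas=[[[0.0002,-0.0003,0.0121,-0.001,0,0,-1],[0.0002,-0.0003,0.0121,-0.001,0,0,-1],[0,0,0.0156,0,0,0,-1],[0,0,0.0156,0,0,0,-1],[0,0,0.0156,0,0,0,-1],[0,0,0.0156,0,0,0,-1],[0,0,0.0126,0,0,0,-1],[0,0,0.002,0,0,0,-1],[0,0,0,0,0,0,-1]]])

```text
time_s: 29.95
position: [0.4351, 0.0355, 0.1131]
tool_rot: [[0.957, 0.289, -0.001], [0.289, -0.957, -0.001], [-0.001, 0.0, -1.0]]
ft_force: [-0.4, 0.8, -0.3]
grip_width: 0.0186
gripper_force: 79.4
```

Emit:
send_rows(deltas=[[[0,0,0.002,0,0,0,-1],[0,0,0.002,0,0,0,-1],[0,0,0.001,0,0,0,-1],[0,0,0,0,0,0,-1]]])

```text
time_s: 30.45
position: [0.435, 0.0355, 0.108]
tool_rot: [[0.957, 0.288, -0.001], [0.288, -0.957, -0.0], [-0.001, 0.0, -1.0]]
ft_force: [0.6, -0.1, -0.6]
grip_width: 0.0188
gripper_force: 79.4
```

Release gently (drop under 1 mm), then rise.

Emit:
send_rows(deltas=[[[0,0,0.0008,0,0,0,-1],[0,0,0,0,0,0,-0.3],[0,0,0,0,0,0,0.2],[0,0,0,0,0,0,0.2],[0,0,0,0,0,0,0.2],[0,0,-0.02,0,0,0,0.2],[0,0,-0.04,0,0,0,0.2],[0,0,-0.05,0,0,0,0.2],[0,0,-0.05,0,0,0,0.2],[0,0,0,0,0,0,0.2],[0,0,0,0,0,0,0.2]]])

```text
time_s: 31.82
position: [0.4347, 0.0356, 0.2664]
tool_rot: [[0.957, 0.289, -0.002], [0.289, -0.957, -0.0], [-0.002, -0.001, -1.0]]
ft_force: [-1.3, -0.5, 0.2]
grip_width: 0.0512
gripper_force: 0.0
```

Run:
```python
from prof import *
prof(('scene','top'),2)
d=cam('wrist');save('w6.png',d['image'])
rect(d['W'],(.435,.034),.06,.054,.063)
rect(d['W'],(.435,.034),.04,.117,.14)
```

```text
scene 1094 L 8.54 R 7.97 rim 182 48.86
top 1184 L 10.23 R 9.57 rim 384 50.34
1628 0.06 [array([434.7,  35.1]), array([57.9, 62.2]), np.float64(17.4)]
557 0.1274 [array([433.9,  36.3]), array([26.7, 19.3]), np.float64(17.2)]
```

View pics/w6.png

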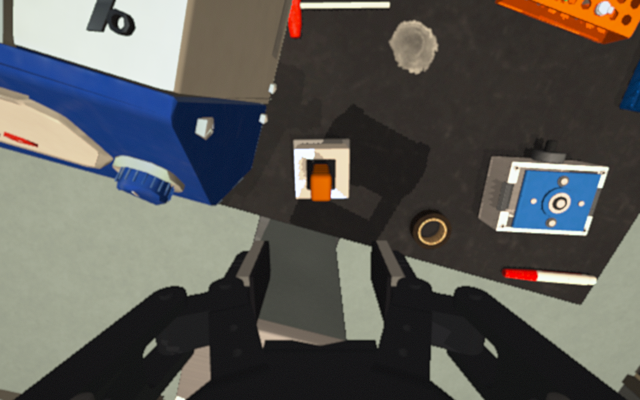

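The picture shows the wedge seated upright in the stand at (320,180), with its handle top at 0.127 m as at the start. The gripper is clear and the cover is up about 9 mm on both sides.

```bash
python3 -c "
from rig import env
print(env.close_job())"
```

```text
the job is handed in; nothing more can be done
None
```

The job is handed in: by the cameras the cover stands about 9.7 mm (left) and 9.2 mm (right) above home and never went more than about 4.5 mm out of level, and the wedge is back in its stand; the hand-in gave no verdict.

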